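Free a seized ground-glass stopper

ROBOT

A 7-joint arm with a two-finger parallel gripper is mounted at the origin on the work surface. World frame = base frame: x ahead of the robot, y to its left, z up, the work surface at z = 0. Lengths are in m, angles in degrees, forces in N, time in s.
With the tool pointing down it reaches from about 0.4 to 0.9 m from the base axis. Payload 5.5 kg.
Tool frame: the origin (TCP) lies at the very end of the fingers, on their centre line; the grasp point (between the pads) lies 19 mm behind it; z points along the fingers, y is the line along which they close (so a half turn about z gives the same grasp; the last joint's range is limited). The gripper opens to 85 mm and grips with 20 to 120 N. Pads are 22 mm wide; open, the fingers measure 114 mm over their backs; the gripper's body (76 mm by 85 mm) begins 54 mm behind the grasp point. The pads swing forward as they close: fully open they stand 13 mm farther back than shut.
Start: joints at [-56.253, 28.699, -24.465, 88.831, 12.651, 65.22, -12.049], TCP at [0.208, 0.616, 0.231] pointing down, gripper open.
Joint ranges: [-164.97, 164.97], [-17.58, 116.51], [-87.97, 89.64], [11.32, 138.91], [-80.73, 260.73], [10.89, 115.49], [-147.41, 147.41]. Speed limits (degrees/s): [147.25, 147.25, 180, 180, 180, 180, 180].

INTERFACE

Orientations are given as a 3x3 rotation matrix whose columns are the frame's x, y, z axes.
In Python, from rig import telemetry, imaging, ticket, spotter gives the robot as it stands.
- The arm moves only by the shell command python3 -m jog 'ROWS' [FORCE]. ROWS is text: rows parted by semicolons, each of 7 numbers parted by spaces: the turn, a rotation vector about the tool's x, y, z as a fraction of full scale, then the shift along the tool's x, y, z as a fraction of full scale, then the opening, from 0 (shut) to 1 (fully open). A call has 1 to 20 rows; each row is the pose to reach, as a shift and turn from the pose commanded when the call began, along the tool's axes at that moment, turning the shorter way round; what a row does not reach only later rows make up. Full scale, the value 1, is 50 cm for a shift and 2 pi rad for a turn. A row lasts 1/10 s, in which the tool goes at most 50 mm and 8.59 degrees, less where a joint would pass 70% of its speed; a pose out of reach is approached as far as the arm can. A call with a number of a shift or a turn outside -1 to 1 is refused whole. A call with a gripper value outside its range is refused whole. The fingers move at their own pace and stop on an object; FORCE is the grip in N (left out, the last holds). Time passes only in rows, so rows that repeat a pose let the fingers close. It gives the time, the measured TCP pose, the force, the opening and the grip force at its end, in the units of the state.
- telemetry.observe(): the state, without advancing time (a new reading comes with each control period).
- imaging.read_camera(name): name is "scene" or "top" or "wrist"; returns a dict with "frame" (480x640x3 uint8, blue, green, red), "K" (3x3 intrinsics, pixels), "dist" ([k1, k2, p1, p2, k3] as OpenCV has them; the pictures are not rectified), "R" (3x3) and "t" (3): a world point X has camera coordinates R X + t; the wrist camera has in their place "mount" (4x4, takes a point from camera to tool coordinates, whose origin is the TCP and whose axes are the flange's). Camera axes: x right, y down, z forward; pixel columns grow to the right and rows downward; lengths in m; the calibration is good to about 2 mm. A picture is of the moment at which its call begins: read the wrist's pose just before it. There is no depth.
- ticket.finish_job(): hands the job in; it is judged then, once.
Trained networks look in a picture, given as the dict that the camera call returned (one of the last four; its "shot" number tells which), for a name from the list of things; names that differ only in an ending like _2 or _b are one class to them, and where a whole thing is asked for, a point or a joint stands for the part that bears it (a point fixed in the world has none). Each returns a list of dicts, best first, with "p" (0 to 1); they miss things now and then, are a little off and sometimes report something else, mostly with a low value. They report only what shows in the picture. A call takes as long as a camera call. They do not tell look-alikes from the thing itself.
- spotter.cut_out(target, picture): "pixels" (480x640 bool, what is visible of it) and "box" ([centre column, centre row, width, height] in pixels, round what is visible of it).
The state is a dict: "time": time; "q": joint angles; "qvel": joint speeds; "joint_torque": joint torques, N m; "eef_pos": TCP position; "orientation": TCP orientation; "wrist_force": force on the tool from outside, world axes, zero at the start; "moment": the same for the moment, N m; "opening": opening from 0.0 (shut) to 1.0 (fully open); "finger_force": force on a finger pad.
Only numpy, scipy, OpenCV 4.12 (cv2) and the standard library are available. Lean on these libraries where they do the work, as an engineer would, in place of code of your own. Each camera call takes 0.05 s, during which the arm holds its last target. There are 200 camera calls.

TASK

The ground-glass stopper of the big square jar has seized in its neck: work it loose by twisting it back and forth between the collar's posts while you draw it up lightly, without lifting the jar out of its holder. Then stand the stopper upright on the floor of the kidney dish, setting it down gently rather than dropping it, with the jar still down in its holder. Leave the other glassware and the round dish where they stand.

Things in the scene. Friction and masses are not known exactly. Their poses are not given: they have to be found in the camera images.
- stopper_wing (a point): Frosted pale glass stopper, 160 g, 96 mm tall. On top of its plug and flange (46 mm) stands a flat upright wing to grip: 12 mm thick (along y), 60 mm wide (along x), from 46 to 96 mm above the foot. This point is on the axis, 76 mm above the foot, 20 mm below the wing's top; z points up along the stopper. At the start it is 39 mm above jar_rim.
- stopper_foot (a point): Centre of the flat underside of the stopper's round plug (diameter 28 mm, 40 mm long); axes as stopper_wing. The neck grips the plug for its first 12 mm of rise: a straight pull needs 20 to 35 N and lifts the jar. While the plug turns, either way, (0.3 to 0.5 N m) a light pull draws it up: at 5 N about 2 mm per 0.8 rad. Past 12 mm it is free, with 1.5 mm of play.
- stopper_ear (a point): Outer end of one of two ears that stick out of the flange (diameter 48 mm, 6 mm thick) along the stopper's +x and -x: a bar 76 mm from end to end, 10 mm wide, 8 mm high, 40 to 48 mm above the foot. The ears lie between the collar's posts and clear them after a rise of 13 mm. The stopper starts up to 0.3 rad from straight (stopper x along jar x).
- jar_rim (a point): Centre of the top of the jar's neck (outer diameter 54 mm), 125 mm above the bench. Square amber glass jar, 90 x 90 mm, 0.65 to 0.9 kg, in the holder, which keeps it from turning and shifting but not from being lifted. z up; x and y parallel to the jar's sides.
- post (a point): Top of one of four upright posts (diameter 8 mm) on the steel collar round the neck: 34 mm from the axis at 45, 135, 225 and 315 degrees from the jar's x, 16 mm above the rim (this one at 45). They stop the ears: from straight the stopper can turn 0.5 rad either way.
- jar (a joint): How far the jar is lifted from the holder's floor, m; 0 = down. Nothing but its weight holds it down.
- holder: Aluminium bench holder, fixed: plate 130 x 130 x 15 mm with corner guards up to 50 mm high around the jar. Origin at the centre of its underside, on the jar's axis; axes parallel to the jar's.
- dish: Loose kidney-shaped steel dish, 190 mm long (x), 110 mm wide (y), wall 22 mm high, floor 3 mm thick, 350 g. Origin in the middle of its length, under the floor; the dent of the bean is in the middle of the +y side and reaches to 30 mm from the origin. It stands upright on the bench.
- dish_floor (a point): A good place for the stopper: on top of the dish's floor, at the middle of its length and breadth (at y = -12 mm of the dish). The floor is clear at least 38 mm from here in every direction; same axes as the dish.
- spare_jar: Bystander: small round clear jar with a ball stopper, diameter 52 mm, 82 mm tall; origin at the centre of its underside.
- round_dish: Bystander: shallow round steel dish, diameter 110 mm, 22 mm high; origin under its centre.
- beaker: Bystander: glass beaker, diameter 68 mm, 90 mm tall; origin under its centre.
Mind the look-alikes: they are no part of the job. Several things have the shape of the holder; the one meant has the colours described above.

How it is judged (in metres and radians):
On the way:
1. the stopper has been worked free: its foot is less than 22 mm below the jar's rim (it starts 37 mm below), the jar still down within 5 mm (z of stopper_foot in the frame of jar_rim above -0.022 m and value of joint jar below 0.005 m), for 0.1 s.
At the end, for the whole second after the job is handed in: The stopper stands upright (within 0.2 rad) with its foot on the floor of the kidney dish (within 5 mm of the floor's height, inside the dish's wall), the dish flat on the bench, and the jar is down in its holder within 3 mm (angle between stopper_foot's own z axis and vertical below 0.2 rad and x of stopper_foot in the frame of dish between -0.08 and 0.08 m and y of stopper_foot in the frame of dish between -0.045 and 0.035 m and z of stopper_foot in the frame of dish between 0 and 0.008 m and height (world z) of dish below 0.005 m and angle between dish's own z axis and vertical below 0.1 rad and value of joint jar below 0.003 m); the robot touches nothing.
It fails at once if the jar is lifted more than 6 mm out of its holder (value of joint jar above 0.006 m).
It fails at once if the stopper is dropped (moves faster than 0.8 m/s while not held, a fall of about 30 mm) (linear speed of stopper above 0.8 m/s and contact force between the fingers and stopper below 0.01 N).
It fails at once if the spare jar, round dish or beaker is shifted more than 30 mm (distance of any of spare_jar, round_dish, beaker from where it was at the start of the episode above 0.03 m).
It also fails if it takes over 72 s, if anything falls off the work surface, if the arm or the gripper's body presses on something with over 40 N, if the wrist force passes 120 N, or if a joint passes its speed limit or range.

## Working session

There is one attempt and no reset: what is moved stays moved. The work goes in short steps, Python scripts to look and compute and a shell command to move; the robot and the scene stay as the last step left them, time stands still between calls to the robot, and variables do not carry over. Pictures are saved under pics/ and viewed, at most 10 in all, crops included, and the job is handed in when it is done.

```bash
mkdir -p pics; ls
cat > h.py <<'E'
import numpy as np, cv2
from rig import telemetry, imaging, ticket, spotter
def cam(name):
    s=telemetry.observe(); d=imaging.read_camera(name)
    if 'R' not in d:
        M=np.array(d['mount']); Rt=np.array(s['orientation']).reshape(3,3); p=np.array(s['eef_pos'])
        Rc=Rt@M[:3,:3]; tc=Rt@M[:3,3]+p   # camera in world
        d['R']=Rc.T; d['t']=-Rc.T@tc
    return d
def ray(d,uv,z):
    "world points at height z"
    uv=np.array(uv,float).reshape(-1,1,2)
    n=cv2.undistortPoints(uv,np.array(d['K']),np.array(d['dist'])).reshape(-1,2)
    R=np.array(d['R']);t=np.array(d['t']);c=-R.T@t
    v=np.c_[n,np.ones(len(n))]@R
    return c+v*((z-c[2])/v[:,2])[:,None]
def px(d,X):
    return cv2.projectPoints(np.array(X,float).reshape(-1,3),cv2.Rodrigues(np.array(d['R']))[0],np.array(d['t'],float),np.array(d['K']),np.array(d['dist']))[0].reshape(-1,2)
E
python3 - <<'E'
from h import *
s=telemetry.observe(); print(s)
for n in ('scene','top'):
    d=cam(n); cv2.imwrite(f'pics/{n}0.png',d['frame'])
    print(n, -np.array(d['R']).T@d['t'])
    for o in ('stopper_wing','jar_rim','holder','dish','spare_jar','round_dish','beaker'):
        for r in spotter.cut_out(o,d)[:3]: print(o,round(r['p'],2),np.round(r['box']))
E
```

```text
pics
{'time': 0.0, 'q': array([-56.2529828 ,  28.75391585, -24.4522961 ,  88.89278279,
        12.65289876,  65.22007519, -12.05076214]), 'qvel': array([-0.09149784,  0.05977504,  0.04074119, -0.05299017, -0.05416052,
        0.07180435,  0.04299901]), 'joint_torque': array([ 4.85703295e-04, -5.69510543e+01, -5.81538185e+00, -2.80929101e+01,
        1.06097292e-02,  1.20159201e-02,  1.32912757e-05]), 'eef_pos': array([0.20787846, 0.61511729, 0.23024705]), 'orientation': array([[-9.47406438e-01,  3.20032207e-01, -6.53682761e-04],
       [ 3.20032873e-01,  9.47404613e-01, -1.86013750e-03],
       [ 2.39981545e-05, -1.97150622e-03, -9.99998056e-01]]), 'wrist_force': array([-0.04726192, -0.13595054, -0.04753924]), 'moment': array([ 0.02606581,  0.04156179, -0.00235329]), 'finger_force': 0.0, 'opening': 1.0016936790010036}
scene [ 0.90577013 -0.63019088  0.91514136]
stopper_wing 0.68 [290. 320.  37.  33.]
stopper_wing 0.39 [403. 222.  58.  53.]
jar_rim 0.97 [140. 264.  54.  63.]
jar_rim 0.83 [256. 264.  50.  66.]
holder 0.88 [294. 361.  85.  79.]
holder 0.85 [255. 274.  70.  80.]
holder 0.68 [145. 276.  78.  86.]
dish 0.68 [402. 221.  58.  52.]
spare_jar 0.97 [354. 272.  22.  38.]
round_dish 0.75 [424. 332.  52.  45.]
beaker 0.83 [470. 279.  40.  50.]
top [ 0.31179514 -0.02610993  1.21098052]
stopper_wing 0.79 [424. 198.  33.  39.]
jar_rim 0.77 [423. 206.  50.  50.]
jar_rim 0.58 [461. 400.  50.  56.]
holder 0.66 [452. 401.  68.  68.]
holder 0.58 [374. 302.  82.  83.]
dish 0.59 [196. 228.  61.  84.]
spare_jar 0.73 [300. 224.  21.  25.]
round_dish 0.59 [318. 131.  56.  46.]
beaker 0.77 [246. 114.  37.  41.]
```

View pics/scene0.png

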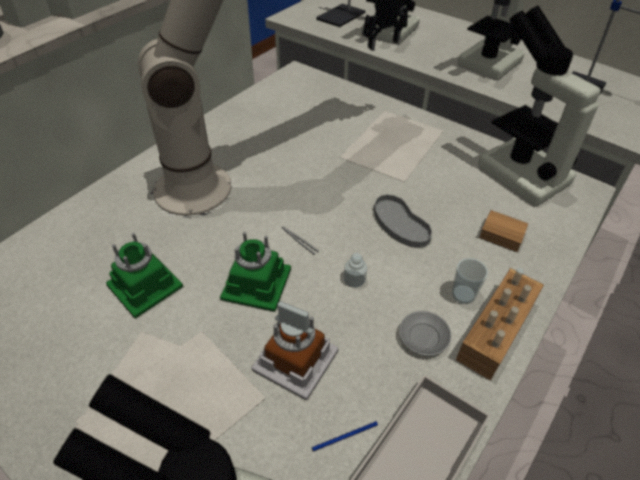

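View pics/top0.png

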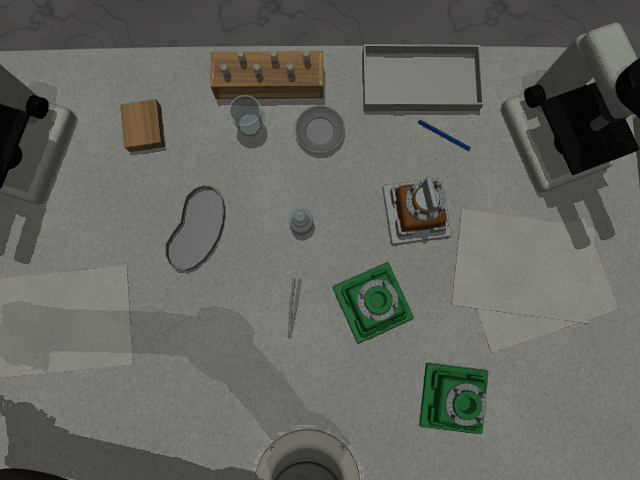

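The top picture shows the amber jar with the frosted stopper at about (424,200) and the kidney dish at (196,229), its dent to the left. The two green holders at (373,302) and (455,400) are look-alikes.

```bash
cat >> h.py <<'E'
def goto(p,yaw_y=None):
    "print shift in tool axes fraction (of 0.5 m) to bring TCP to p"
    s=telemetry.observe(); R=np.array(s['orientation']).reshape(3,3)
    print('pos',np.round(s['eef_pos'],4),'yaw of tool y',np.round(np.degrees(np.arctan2(R[1,1],R[0,1])),2),'shift frac',np.round(R.T@(np.array(p)-s['eef_pos'])/0.5,4))
def rect(m):
    c=max(cv2.findContours(m.astype(np.uint8),cv2.RETR_EXTERNAL,cv2.CHAIN_APPROX_NONE)[0],key=cv2.contourArea)
    return c.reshape(-1,2)
E
python3 - <<'E'
from h import *
d=cam('top')
r=[r for r in spotter.cut_out('stopper_wing',d)][0]; c=rect(r['pixels'])
for z in (.125,.164,.184):
    w=ray(d,c,z); print('stopper',z,cv2.minAreaRect(w[:,:2].astype(np.float32)))
for r in spotter.cut_out('dish',d)[:1]:
    w=ray(d,rect(r['pixels']),0.015)[:,:2].astype(np.float32)
    print('dish',w.mean(0),cv2.minAreaRect(w))
    h=cv2.convexHull(w); 
    i=np.argmax([abs(cv2.pointPolygonTest(h,tuple(map(float,p)),True)) for p in w]); print('dent',w[i])
print('holder guess',ray(d,[[416,209]],.015), 'wing',ray(d,[[426,183],[436,211]],.184))
E
```

```text
stopper 0.125 ((0.5650132894515991, -0.24269309639930725), (0.04882079362869263, 0.07110085338354111), 66.7465591430664)
stopper 0.164 ((0.5559195876121521, -0.234915092587471), (0.0470675528049469, 0.06854744255542755), 66.74652862548828)
stopper 0.184 ((0.5512562394142151, -0.23092639446258545), (0.046168453991413116, 0.06723801046609879), 66.7465591430664)
dish [0.5255681  0.23180929] ((0.5242201089859009, 0.22908581793308258), (0.10332925617694855, 0.1905520111322403), 68.14228820800781)
dent [0.54059213 0.2686045 ]
holder guess [[ 0.5624614  -0.23752778  0.015     ]] wing [[ 0.57615557 -0.22810009  0.184     ]
 [ 0.52304093 -0.24458185  0.184     ]]
```

Run:
```python
from h import *
goto([.5,.3,.36]); goto([.54,-.23,.36])
print(np.array(imaging.read_camera('wrist')['mount']))
```

```text
pos [0.208  0.6158 0.2313] yaw of tool y 71.34 shift frac [-0.7554 -0.4115 -0.2574]
pos [0.208  0.6158 0.2313] yaw of tool y 71.34 shift frac [-1.1705 -1.3902 -0.2575]
[[-9.83991160e-05 -9.55891797e-01 -2.93719022e-01  7.54470701e-02]
 [ 9.99999708e-01 -3.16456279e-04  6.94877956e-04  5.34317153e-04]
 [-7.57177366e-04 -2.93718868e-01  9.55891549e-01 -1.43502061e-01]
 [ 0.00000000e+00  0.00000000e+00  0.00000000e+00  1.00000000e+00]]
```

```bash
python3 -m jog '0 0 0 -0.3 -0.16 -0.257 1;0 0 0 -0.755 -0.41 -0.257 1;0 0 0 -0.755 -0.41 -0.257 1;0 0 0 -0.755 -0.41 -0.257 1;0 0 0 -0.755 -0.41 -0.257 1;0 0 0 -0.755 -0.41 -0.257 1;0 0 0 -0.755 -0.41 -0.257 1;0 0 0 -0.755 -0.41 -0.257 1;0 0 0 -0.755 -0.41 -0.257 1;0 0 0 -0.755 -0.41 -0.257 1;0 0 0 -0.755 -0.41 -0.257 1;0 0 0 -0.755 -0.41 -0.257 1' 30
python3 -c "
from h import *
goto([.54,-.23,.36])"
```

```text
time: 2.2
eef_pos: [0.499, 0.3019, 0.3595]
orientation: [[-0.948, 0.319, -0.001], [0.319, 0.948, 0.001], [0.001, 0.0, -1.0]]
wrist_force: [-0.1, 0.4, -0.6]
opening: 0.998
finger_force: 0.0
pos [0.499  0.3019 0.3595] yaw of tool y 71.43 shift frac [-0.4166 -0.9823 -0.0017]
```

```bash
python3 -m jog '0 0 -0.1 -0.417 -0.982 0 1;0 0 -0.1 -0.417 -0.982 0 1;0 0 -0.1 -0.417 -0.982 0 1;0 0 -0.1 -0.417 -0.982 0 1;0 0 -0.1 -0.417 -0.982 0 1;0 0 -0.1 -0.417 -0.982 0 1;0 0 -0.1 -0.417 -0.982 0 1;0 0 -0.1 -0.417 -0.982 0 1;0 0 -0.1 -0.417 -0.982 0 1;0 0 -0.1 -0.417 -0.982 0 1;0 0 -0.1 -0.417 -0.982 0 1;0 0 -0.1 -0.417 -0.982 0 1;0 0 -0.1 -0.417 -0.982 0 1;0 0 -0.1 -0.417 -0.982 0 1;0 0 -0.1 -0.417 -0.982 0 1'
python3 - <<'E'
from h import *
d=cam('wrist'); cv2.imwrite('pics/w1.png',d['frame'])
r=spotter.cut_out('stopper_wing',d)[0];print(r['p'],r['box'])
h=spotter.cut_out('holder',d)[0];print(h['p'],h['box']);w=ray(d,rect(h['pixels']),.015)[:,:2].astype(np.float32);print(cv2.minAreaRect(w))
s=telemetry.observe();print(s['eef_pos'],s['qvel'].max())
E
```

```text
time: 3.7
eef_pos: [0.5411, -0.2282, 0.3598]
orientation: [[-0.953, -0.302, 0.0], [-0.302, 0.953, 0.001], [-0.0, 0.001, -1.0]]
wrist_force: [0.6, 0.8, -0.6]
opening: 1.002
finger_force: 0.0
0.58 [308.2, 225.9, 41.2, 70.9]
0.79 [430.7, 86.1, 117.2, 117.1]
((0.36132991313934326, -0.13019689917564392), (0.13020963966846466, 0.15335862338542938), 23.108518600463867)
[ 0.54080263 -0.229512    0.36000514] 0.6147933466618605
```

View pics/w1.png

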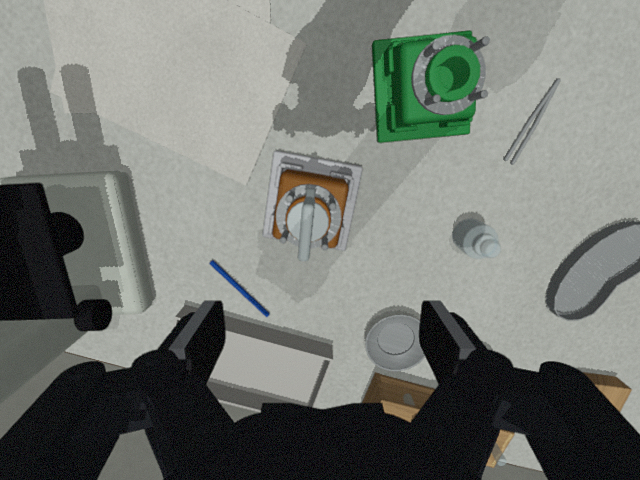

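Run:
```python
from h import *
s=telemetry.observe();d=cam('wrist');cv2.imwrite('pics/w2.png',d['frame'][110:300,200:420].repeat(3,0).repeat(3,1)); np.save('w2R',d['R'])
p=np.array(s['eef_pos']);print('tcp px',px(d,p),px(d,p-[0,0,.176]))
r=[q for q in spotter.cut_out('stopper_wing',d)][0];c=rect(r['pixels'])
print(cv2.minAreaRect(c.astype(np.float32)))
print('wing ends top',ray(d,[[313,186],[303,257]],.184), 'img axis')
print('holder corners',ray(d,[[275,150],[362,165],[347,248],[264,235]],.015))
```

```text
tcp px [[320.10700979 303.76847777]] [[320.90552447 219.0864495 ]]
((306.4617004394531, 224.0314483642578), (42.186283111572266, 65.63006591796875), 32.195735931396484)
wing ends top [[ 0.51226711 -0.24635538  0.184     ]
 [ 0.58385532 -0.23503053  0.184     ]] img axis
holder corners [[ 0.5028173  -0.30976266  0.015     ]
 [ 0.48551097 -0.18567297  0.015     ]
 [ 0.61023529 -0.16603436  0.015     ]
 [ 0.628409   -0.29306185  0.015     ]]
```

View pics/w2.png

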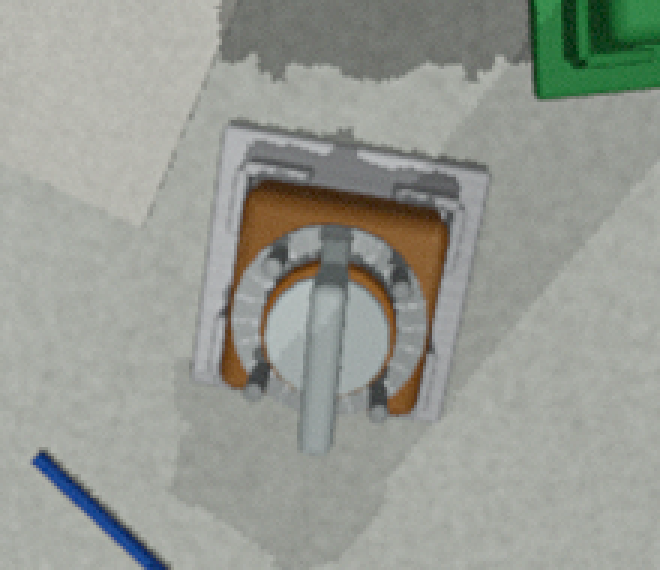

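Run:
```python
from h import *
d=cam('wrist')
a=ray(d,[[309.7,205.5],[305,260]],.184);print('wing',a,a.mean(0),np.degrees(np.arctan2(*(a[1]-a[0])[1::-1])),np.linalg.norm(a[1]-a[0]))
# posts z=.141: image TL, TR, BR, BL
b=ray(d,np.array([[279,266],[402,288],[378,410],[255,390]])/3+[200,110],.141);print('posts',b.mean(0),np.linalg.norm(b-b.mean(0),axis=1))
v=(b[3]-b[0])+(b[2]-b[1]);print('jar yaw',np.degrees(np.arctan2(v[1],v[0])))
c=ray(d,np.array([[228,122],[490,170],[440,420],[193,380]])/3+[200,110],.015);print('holder',c.mean(0))
R=np.array(telemetry.observe()['orientation']).reshape(3,3);print('tool y yaw',np.degrees(np.arctan2(R[1,1],R[0,1])))
```

```text
wing [[ 0.53100668 -0.24469334  0.184     ]
 [ 0.58616727 -0.23303406  0.184     ]] [ 0.55858698 -0.2388637   0.184     ] 11.934923800763647 0.05637933019193926
posts [ 0.55861729 -0.23815085  0.141     ] [0.03277193 0.03339346 0.03314622 0.0341121 ]
jar yaw 6.067510261630904
holder [ 0.55848349 -0.23803495  0.015     ]
tool y yaw 107.38605475443542
```

Run:
```python
from h import *
print(telemetry.observe()['q']);goto([.5586,-.2387,.148])
```

```text
[ 2.01511247e+01  1.49782879e+01  4.11029842e-01  8.92779195e+01
 -1.15289978e-01  7.57286757e+01  1.27962636e+02]
pos [ 0.5406 -0.2305  0.36  ] yaw of tool y 107.39 shift frac [-0.0294 -0.0263  0.424 ]
```

```bash
python3 -m jog '0 0 0.25 -0.03 -0.026 0 1;0 0 0.25 -0.03 -0.026 0 1;0 0 0.25 -0.03 -0.026 0 1;0 0 0.25 -0.03 -0.026 0 1;0 0 0.25 -0.03 -0.026 0 1;0 0 0.25 -0.03 -0.026 0 1;0 0 0.25 -0.03 -0.026 0 1;0 0 0.25 -0.03 -0.026 0 1;0 0 0.25 -0.03 -0.026 0 1;0 0 0.25 -0.03 -0.026 0 1;0 0 0.49 -0.03 -0.026 0 1;0 0 0.49 -0.03 -0.026 0 1;0 0 0.49 -0.03 -0.026 0 1;0 0 0.49 -0.03 -0.026 0 1;0 0 0.49 -0.03 -0.026 0 1;0 0 0.49 -0.03 -0.026 0 1;0 0 0.49 -0.03 -0.026 0 1;0 0 0.49 -0.03 -0.026 0 1;0 0 0.49 -0.03 -0.026 0 1;0 0 0.49 -0.03 -0.026 0 1'
python3 - <<'E'
from h import *
print(telemetry.observe()['q'][6]);goto([.5586,-.2387,.148])
d=cam('wrist'); 
print('pred',px(d,[[.5586,-.2387,.184]]+[[.5586+.03*s*np.cos(.208),-.2387+.03*s*np.sin(.208),.184] for s in(1,-1)])-[200,50])
cv2.imwrite('pics/w3.png',d['frame'][50:400,200:440].repeat(2,0).repeat(2,1)[:600])
E
```

```text
time: 6.0
eef_pos: [0.5587, -0.2389, 0.3598]
orientation: [[0.906, 0.424, 0.0], [0.424, -0.906, 0.0], [0.0, -0.0, -1.0]]
wrist_force: [-0.6, -0.6, -0.5]
opening: 1.003
finger_force: 0.0
-37.324106902379384
pos [ 0.5587 -0.2389  0.3598] yaw of tool y -64.89 shift frac [-1.000e-04 -4.000e-04  4.237e-01]
pred [[122.59439848 169.49599401]
 [129.78726621 139.62271514]
 [115.76414015 197.86933871]]
```

View pics/w3.png

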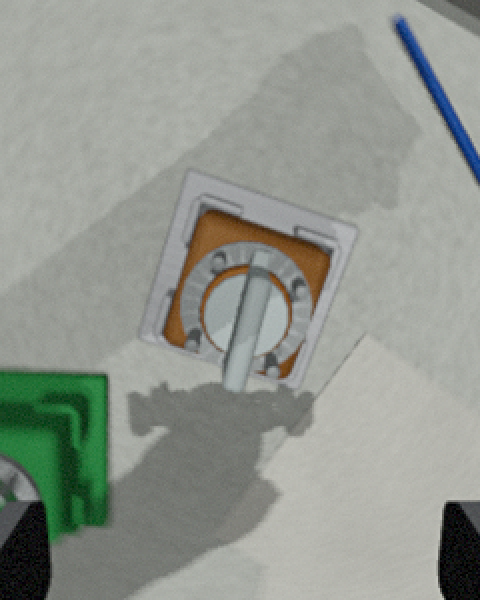

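```bash
python3 -m jog '0 0 0.036 0 0 0.1 1;0 0 0.036 0 0 0.2 1;0 0 0.036 0 0 0.3 1;0 0 0.036 0 0 0.38 1;0 0 0.036 0 0 0.41 1;0 0 0.036 0 0 0.424 1;0 0 0.036 0 0 0.424 1;0 0 0.036 0 0 0.424 0;0 0 0.036 0 0 0.424 0;0 0 0.036 0 0 0.424 0;0 0 0.036 0 0 0.424 0;0 0 0.036 0 0 0.424 0;0 0 0.036 0 0 0.424 0;0 0 0.036 0 0 0.424 0;0 0 0.036 0 0 0.424 0;0 0 0.036 0 0 0.424 0' 60
python3 -c "
from h import *
s=telemetry.observe();print(s['moment'],s['wrist_force'],s['q'][6]);goto([.5586,-.2387,.148])"
```

```text
time: 7.65
eef_pos: [0.5588, -0.2391, 0.1481]
orientation: [[0.976, 0.216, 0.0], [0.216, -0.976, -0.0], [0.0, 0.0, -1.0]]
wrist_force: [-0.2, 0.9, 4.1]
opening: 0.132
finger_force: 59.7
[0.01459369 0.19272894 0.09672026] [-0.20925733  0.85418365  4.08719172] -44.382662611724136
pos [ 0.5588 -0.2391  0.1481] yaw of tool y -77.5 shift frac [-0.0003 -0.001   0.0003]
```

```bash
python3 -m jog '0 0 -0.02 0 0 -0.001 0;0 0 -0.04 0 0 -0.002 0;0 0 -0.02 0 0 -0.003 0;0 0 0 0 0 -0.004 0;0 0 0.02 0 0 -0.004 0;0 0 0.04 0 0 -0.004 0;0 0 0.06 0 0 -0.004 0'
python3 -c "
from h import *
s=telemetry.observe();print(s['moment'],s['wrist_force'],s['q'][6]);goto([.5586,-.2387,.148])"
```

```text
time: 8.35
eef_pos: [0.5582, -0.239, 0.1489]
orientation: [[0.987, -0.163, -0.001], [-0.163, -0.987, -0.0], [-0.001, 0.0, -1.0]]
wrist_force: [0.7, -1.7, -2.2]
opening: 0.132
finger_force: 59.5
[-0.23474056 -0.06215721  0.37768321] [ 0.67907343 -1.67317437 -2.15957204] -63.59145514137674
pos [ 0.5582 -0.239   0.1489] yaw of tool y -99.36 shift frac [ 0.0006 -0.0007  0.0017]
```

```bash
python3 -m jog '0 0 -0.02 0 0 -0.001 0;0 0 -0.04 0 0 -0.002 0;0 0 -0.06 0 0 -0.0028 0;0 0 -0.08 0 0 -0.0034 0;0 0 -0.1 0 0 -0.004 0;0 0 -0.08 0 0 -0.0044 0;0 0 -0.06 0 0 -0.005 0;0 0 -0.04 0 0 -0.0056 0;0 0 -0.02 0 0 -0.0062 0'
python3 -c "
from h import *
s=telemetry.observe();print(s['moment'],s['wrist_force'],s['q'][6]);goto([.5586,-.2387,.148])"
```

```text
time: 9.25
eef_pos: [0.5581, -0.2391, 0.1515]
orientation: [[0.999, -0.038, -0.001], [-0.038, -0.999, -0.0], [-0.001, 0.001, -1.0]]
wrist_force: [1.3, -1.6, -5.7]
opening: 0.132
finger_force: 59.0
[-0.37265002 -0.43209066  0.32128128] [ 1.34985097 -1.58891624 -5.73886293] -57.45849138474406
pos [ 0.5581 -0.2391  0.1515] yaw of tool y -92.17 shift frac [ 0.0009 -0.0009  0.0071]
```

```bash
python3 -m jog '0 0 0.02 0 0 -0.0006 0;0 0 0 0 0 -0.001 0;0 0 -0.02 0 0 -0.0014 0;0 0 -0.04 0 0 -0.002 0;0 0 -0.06 0 0 -0.0026 0;0 0 -0.08 0 0 -0.0032 0;0 0 -0.06 0 0 -0.0036 0;0 0 -0.04 0 0 -0.004 0;0 0 -0.02 0 0 -0.0046 0;0 0 0 0 0 -0.0052 0'
python3 -c "
from h import *
s=telemetry.observe();print(s['moment'],s['wrist_force'],s['q'][6]);goto([.5586,-.2387,.148])"
```

```text
time: 10.25
eef_pos: [0.5582, -0.2391, 0.1543]
orientation: [[0.999, -0.038, -0.001], [-0.038, -0.999, -0.0], [-0.001, 0.0, -1.0]]
wrist_force: [1.5, -1.1, -5.5]
opening: 0.123
finger_force: 59.0
[-0.3831538  -0.42385295  0.25566452] [ 1.54844282 -1.07967171 -5.51671098] -57.594427890583596
pos [ 0.5582 -0.2391  0.1543] yaw of tool y -92.18 shift frac [ 0.0007 -0.0009  0.0125]
```

```bash
python3 -m jog '0 0 0.02 0 0 -0.0006 0;0 0 0 0 0 -0.001 0;0 0 -0.02 0 0 -0.0014 0;0 0 -0.04 0 0 -0.002 0;0 0 -0.06 0 0 -0.0026 0;0 0 -0.08 0 0 -0.0032 0;0 0 -0.06 0 0 -0.0036 0;0 0 -0.04 0 0 -0.004 0;0 0 -0.02 0 0 -0.0046 0;0 0 0 0 0 -0.0052 0'
python3 - <<'E'
from h import *
s=telemetry.observe();print(s['moment'],s['wrist_force'],s['q'][6]);goto([.5586,-.2387,.148])
d=cam('scene');u=px(d,[.558,-.239,.14])[0].astype(int);print(u)
f=d['frame'][u[1]-50:u[1]+60,u[0]-60:u[0]+60];cv2.imwrite('pics/s1.png',cv2.resize(f,None,fx=5,fy=5,interpolation=cv2.INTER_CUBIC))
E
```

```text
time: 11.25
eef_pos: [0.5584, -0.2391, 0.157]
orientation: [[0.999, -0.038, -0.001], [-0.038, -0.999, -0.0], [-0.001, 0.0, -1.0]]
wrist_force: [1.4, -0.4, -4.4]
opening: 0.131
finger_force: 59.1
[-0.32352545 -0.48410701  0.23831545] [ 1.40027788 -0.40581889 -4.4222304 ] -57.73220800440816
pos [ 0.5584 -0.2391  0.157 ] yaw of tool y -92.19 shift frac [ 0.0004 -0.0008  0.018 ]
[292 321]
```

View pics/s1.png

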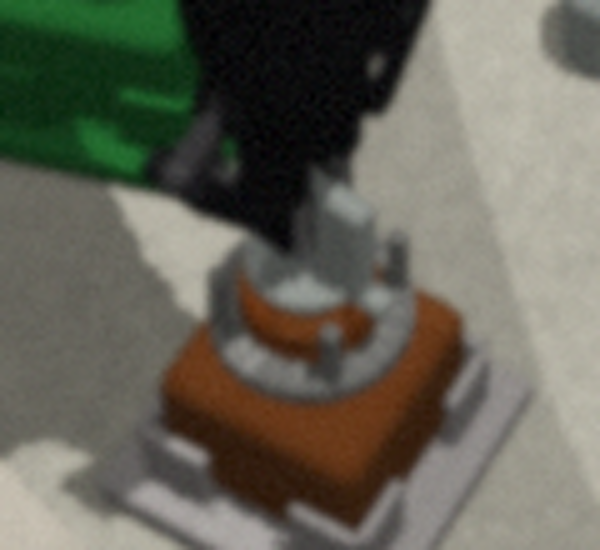

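The jar still sits in its holder and the stopper has visibly risen between the posts (crop about (330,270)), so I'll keep twisting.

```bash
python3 -m jog '0 0 0.02 0 0 -0.0008 0;0 0 0 0 0 -0.0014 0;0 0 -0.02 0 0 -0.002 0;0 0 -0.04 0 0 -0.0026 0;0 0 -0.06 0 0 -0.0032 0;0 0 -0.08 0 0 -0.0038 0;0 0 -0.06 0 0 -0.0044 0;0 0 -0.04 0 0 -0.005 0;0 0 -0.02 0 0 -0.0056 0;0 0 0 0 0 -0.0062 0'
python3 -c "
from h import *
s=telemetry.observe();print(s['moment'],s['wrist_force'],s['q'][6]);goto([.5586,-.2387,.148])"
```

```text
time: 12.3
eef_pos: [0.558, -0.2388, 0.1606]
orientation: [[0.999, -0.036, -0.001], [-0.036, -0.999, 0.001], [-0.001, -0.001, -1.0]]
wrist_force: [0.2, -1.1, -1.8]
opening: 0.132
finger_force: 59.6
[ 0.01201501 -0.01024812 -0.03493622] [ 0.20853343 -1.06974397 -1.80347227] -57.772777185929456
pos [ 0.558  -0.2388  0.1606] yaw of tool y -92.09 shift frac [ 0.0011 -0.0003  0.0251]
```

```bash
python3 -m jog '0 0 -0.02 0 0 -0.002 0;0 0 -0.02 0 0 -0.006 0;0 0 -0.02 0 0 -0.012 0;0 0 -0.02 0 0 -0.02 0;0 0 -0.02 0 0 -0.03 0;0 0 -0.02 0 0 -0.045 0;0 0 -0.02 0 0 -0.065 0;0 0 -0.02 0 0 -0.1 0;0 0 -0.02 0 0 -0.15 0;0 0 -0.02 0 0 -0.2 0;0 0 -0.02 0 0 -0.25 0;0 0 -0.02 0 0 -0.25 0'
python3 - <<'E'
from h import *
s=telemetry.observe();print(s['wrist_force'],s['opening']);
d=cam('top');r=spotter.cut_out('dish',d)
for q in r[:2]:print(q['p'],q['box'])
m=r[0]['pixels'];w=ray(d,rect(m),0.02)[:,:2].astype(np.float32);(c,sz,a)=cv2.minAreaRect(w);print(c,sz,a)
goto([.52,.22,.29])
E
```

```text
time: 13.5
eef_pos: [0.5608, -0.2404, 0.2911]
orientation: [[0.996, 0.092, 0.008], [0.092, -0.996, -0.002], [0.007, 0.003, -1.0]]
wrist_force: [-0.2, -0.1, -1.2]
opening: 0.132
finger_force: 59.8
[-0.2253485  -0.1448908  -1.20939392] 0.13216688284253425
0.55 [197.2, 226.7, 61.3, 89.6]
(0.5240740180015564, 0.22739988565444946) (0.10404971987009048, 0.19055576622486115) 68.77005767822266
pos [ 0.5589 -0.2391  0.287 ] yaw of tool y -84.72 shift frac [ 0.0072 -0.9215 -0.0063]
```

```bash
python3 -m jog '0 0 0 0 -0.03 0 0;0 0 0 0.001 -0.09 0 0;0 0 0 0.002 -0.16 0 0;0 0 0 0.004 -0.23 0 0;0 0 0 0.004 -0.3 0 0;0 0 0 0.004 -0.37 0 0;0 0 0 0.004 -0.44 0 0;0 0 0 0.005 -0.51 0 0;0 0 0 0.006 -0.58 0 0;0 0 0 0.007 -0.65 0 0;0 0 0 0.007 -0.72 0 0;0 0 0 0.007 -0.79 0 0;0 0 0 0.007 -0.85 0 0;0 0 0 0.007 -0.89 0 0;0 0 0 0.007 -0.915 0 0;0 0 0 0.007 -0.915 0 0;0 0 0 0.007 -0.915 0 0;0 0 0 0.007 -0.915 0 0'
python3 - <<'E'
from h import *
s=telemetry.observe();print(s['wrist_force'],s['opening'],s['q'][6]);goto([.5197,.2163,.1])
p=np.array(s['eef_pos'])
d=cam('scene')
print('tcp,foot px',px(d,[p,p-[0,0,.06]]))
u=px(d,p-[0,0,.1])[0].astype(int);print(u-[80,75])
f=d['frame'][u[1]-75:u[1]+75,u[0]-80:u[0]+80];cv2.imwrite('pics/s2.png',cv2.resize(f,None,fx=4,fy=4,interpolation=cv2.INTER_CUBIC))
d=cam('top');print([(q['p'],q['box']) for q in spotter.cut_out('jar_rim',d)])
E
```

```text
time: 15.4
eef_pos: [0.5202, 0.215, 0.286]
orientation: [[0.996, 0.09, -0.0], [0.09, -0.996, -0.001], [-0.0, 0.001, -1.0]]
wrist_force: [0.8, -0.4, -1.9]
opening: 0.132
finger_force: 59.7
[ 0.78173127 -0.41787079 -1.93148229] 0.13187301863260661 -105.84369131689557
pos [0.5202 0.215  0.286 ] yaw of tool y -84.85 shift frac [-0.0007 -0.0031  0.3721]
tcp,foot px [[410.2311939  133.57845601]
 [406.64054646 155.80524887]]
[324  94]
[(0.83, [421.8, 204.3, 50.6, 50.5]), (0.74, [460.9, 400.7, 55.0, 54.6]), (0.66, [375.4, 300.8, 55.6, 52.6])]
```

View pics/s2.png

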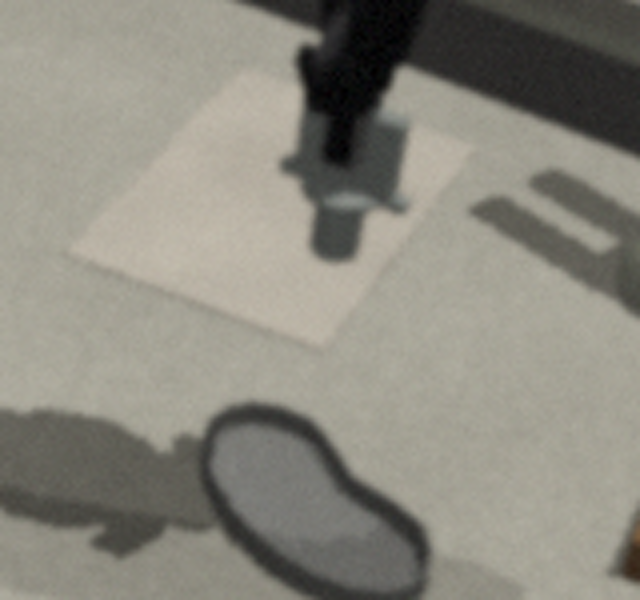

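The stopper hangs upright in the gripper with its foot near crop (333,250). That agrees with the predicted (330,247), so it has not slipped. Lowering it now.

```bash
python3 -m jog '0 0 0 0 -0.003 0.06 0;0 0 0 0 -0.003 0.13 0;0 0 0 0 -0.003 0.2 0;0 0 0 0 -0.003 0.27 0;0 0 0 0 -0.003 0.33 0;0 0 0 0 -0.003 0.38 0;0 0 0 0 -0.003 0.405 0;0 0 0 0 -0.003 0.42 0;0 0 0 0 -0.003 0.428 0;0 0 0 0 -0.003 0.432 0;0 0 0 0 -0.003 0.436 0;0 0 0 0 -0.003 0.436 0'
python3 -c "
from h import *
s=telemetry.observe();print(s['wrist_force']);goto([.5197,.2163,.063])"
```

```text
time: 16.75
eef_pos: [0.5202, 0.2186, 0.0688]
orientation: [[0.996, 0.092, 0.001], [0.092, -0.996, 0.001], [0.001, -0.001, -1.0]]
wrist_force: [0.2, -0.1, -0.9]
opening: 0.131
finger_force: 59.6
[ 0.15446328 -0.06429709 -0.90974277]
pos [0.5202 0.2186 0.0688] yaw of tool y -84.71 shift frac [-0.0015  0.0045  0.0116]
```

```bash
python3 -m jog '0 0 0 0 0 0.002 0;0 0 0 0 0 0.004 0;0 0 0 0 0 0.006 0;0 0 0 0 0 0.008 0;0 0 0 0 0 0.01 0;0 0 0 0 0 0.01 0;0 0 0 0 0 0.01 0'
```

```text
time: 17.45
eef_pos: [0.52, 0.2184, 0.0634]
orientation: [[0.996, 0.092, 0.0], [0.092, -0.996, 0.0], [0.0, -0.0, -1.0]]
wrist_force: [-0.6, -0.8, 1.9]
opening: 0.128
finger_force: 60.0
```

```bash
python3 -m jog '0 0 0 0 0 0.0015 0;0 0 0 0 0 0.0015 0;0 0 0 0 0 0.0015 0'
```

```text
time: 17.75
eef_pos: [0.52, 0.2184, 0.0634]
orientation: [[0.996, 0.092, 0.0], [0.092, -0.996, 0.0], [0.0, -0.0, -1.0]]
wrist_force: [-2.4, -0.8, 8.8]
opening: 0.135
finger_force: 61.4
```

```bash
python3 -m jog '0 0 0 0 0 -0.0015 0;0 0 0 0 0 -0.0015 0.2;0 0 0 0 0 -0.0015 0.3;0 0 0 0 0 -0.0015 0.5;0 0 0 0 0 -0.0015 0.8;0 0 0 0 0 -0.0015 0.8;0 0 0 0 0 -0.0015 0.8;0 0 0 0 0 -0.03 0.8;0 0 0 0 0 -0.1 0.8;0 0 0 0 0 -0.2 0.8;0 0 0 0 0 -0.3 0.8;0 0 0 0 0 -0.4 0.8;0 0 0 0 0 -0.4 0.8'
python3 - <<'E'
from h import *
d=cam('scene');u=px(d,[.55,0,.02])[0].astype(int)
cv2.imwrite('pics/s3.png',cv2.resize(d['frame'][150:420,220:500],None,fx=2.2,fy=2.2,interpolation=cv2.INTER_CUBIC))
d=cam('wrist');q=spotter.cut_out('stopper_wing',d)[0];print(q['p'],q['box'],px(d,[.52,.2184,.09]))
E
```

```text
time: 19.05
eef_pos: [0.5244, 0.2198, 0.2717]
orientation: [[0.996, 0.092, 0.013], [0.092, -0.996, 0.007], [0.014, -0.006, -1.0]]
wrist_force: [0.5, 0.3, -0.3]
opening: 0.802
finger_force: 0.0
0.78 [323.3, 217.2, 41.2, 74.9] [[324.16937943 222.74397513]]
```

View pics/s3.png

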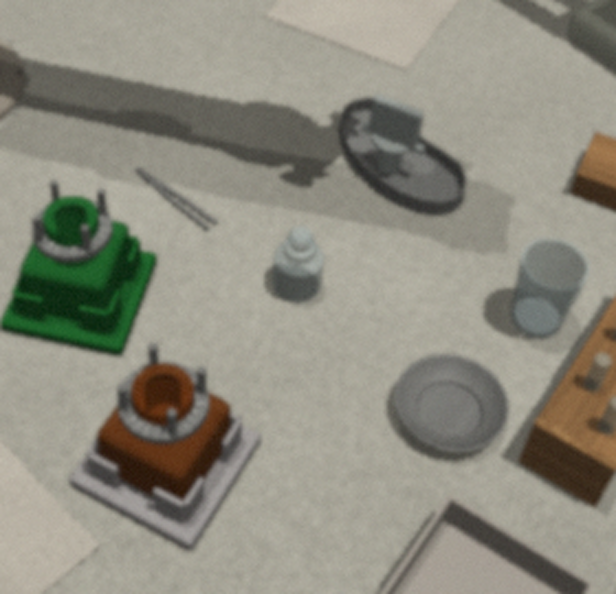

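The stopper stands upright in the kidney dish (crop (398,140)), the open jar sits in its holder (165,430), and the bystanders have not moved. The gripper is clear, so I'm handing in.

```bash
python3 -c "
from h import *
print(ticket.finish_job())"
```

```text
the job is handed in; nothing more can be done
None
```

The stopper was twisted loose with the jar staying down in its holder, set down gently upright on the kidney dish's floor, and the job was handed in at about 19 s; no verdict was returned.

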